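Pulse the spice mill

ROBOT

A 6-joint arm with a two-finger parallel gripper is mounted at the origin on the work surface; the furniture and walls round the work are solid. World frame = base frame: x ahead of the robot, y to its left, z up, the work surface at z = 0. Lengths are in mm, angles in rad, forces in N, time in s.
With the tool pointing down it reaches from about 350 to 875 mm from the base axis. Payload 4.2 kg.
Tool frame: the origin (TCP) lies midway between the tips of the shut fingers; the grasp point (between the pads) lies 19 mm behind it; z points along the fingers, y is the line along which they close (so a half turn about z gives the same grasp; the last joint's range is limited). The gripper opens to 85 mm and grips with 20 to 120 N. Pads are 22 mm wide; open, the fingers measure 114 mm over their backs; the gripper's body (76 mm by 85 mm) begins 54 mm behind the grasp point. The pads swing forward as they close: fully open they stand 13 mm farther back than shut.
Start: joints at [1.528, 0.385, 0.008, 0, -1.194, -0.259], TCP at [185.742, 596.74, 231.312] pointing down, gripper open.
Joint ranges: [-3.14, 3.14], [-1.21, 2.06], [-1.07, 1.41], [-3.16, 2.05], [-2.99, -0.16], [-3.1, 3.1]. Speed limits (rad/s): [2.79, 2.79, 3.14, 3.14, 3.14, 3.14].

INTERFACE

Orientations are given as a unit quaternion [x, y, z, w].
In Python, from bench import * gives the robot as it stands.
- The arm moves only by the tool drive_tool, never from a script. Its argument "plan" is a list that holds one entry, the list of rows, each a list of 5 numbers: the closure, from -1 (fully open) to 1 (shut), then the shift along the world's x, y, z in mm, then the turn about the world's z in degrees. A call has 1 to 20 rows; each row shifts and turns the commanded pose from where the row before left it; what a row does not reach is not made up. A row lasts 1/12 s, in which the tool goes at most 41.7 mm and 7.16 degrees, less where a joint would pass 70% of its speed; a pose out of reach is approached as far as the arm can. A call is refused whole if a number of a shift passes 41.7 or a number of a turn 7.16, either way. A call with a gripper value outside its range is refused whole. The fingers move at their own pace and stop on an object; the grip force is fixed at half the most. Time passes only in rows, so rows that do not move let the fingers close. It gives the time, the measured TCP pose, the force, the opening and the grip force at its end, in the units of the state.
- read_state(): the state, without advancing time (a new reading comes with each control period).
- get_image(name): name is "scene" or "top" or "wrist"; returns (picture, depth): 384x512x3 uint8, red, green, blue; 384x512 float32, mm along the optical axis (not along the pixel's ray), 0 where there is no reading.
- camera_model(name): a dict with "fx", "fy", "cx", "cy" (pixels), "R" (3x3) and "t" (3): a world point X has camera coordinates R X + t; the wrist camera has in their place "mount" (4x4, takes a point from camera to tool coordinates, whose origin is the TCP and whose axes are the flange's). Camera axes: x right, y down, z forward; pixel columns grow to the right and rows downward; lengths in mm; the calibration is good to about 2 mm. A picture is of the moment at which its call begins: read the wrist's pose just before it. camera_model takes no time and is no camera call.
- job_done(): hands the job in; it is judged then, once.
The state is a dict: "clock": time; "joints": joint angles; "joint_vel": joint speeds; "joint_efforts": joint torques, N m; "position": TCP position; "ee_rot": TCP orientation; "contact_force": force on the tool from outside, world axes, zero at the start; "wrist_torque": the same for the moment, N m; "gripper_width": finger opening in mm; "grasp_force": force on a finger pad.
Only numpy, scipy, OpenCV 4.12 (cv2) and the standard library are available. Lean on these libraries where they do the work, as an engineer would, in place of code of your own. Each camera call takes 0.05 s, during which the arm holds its last target. There are 200 camera calls.

TASK

Give the spice mill a coarse pulse: first slide its orange grind selector fully to the coarse end (big dot, at the back), then set the lid on the steel chamber, white pointers at the white marks, so that it drops fully home. Twist it clockwise against its spring to the orange pulse marks, halfway to the lock and never into the lock click, and finish while still holding it there in the gripper, as the mill pulses only while it is held. Leave the mug, the two spice jars and the tea glasses where they stand.

Things in the scene. Friction and masses are not known exactly. Their poses are not given: they have to be found in the camera images.
- mill: cordless spice mill, fixed. Ivory box housing 130 (x) x 200 (y) x 75 mm high with a flat deck; origin at the centre of its underside; +x from its front to its back (roughly away from the robot), +y to its left. On the left half of the deck stands the open round steel chamber (outer diameter 100 mm, 35 mm high, axis at x = 0, y = +42 mm), on the right half the grind selector.
- mill_mouth (a point): centre of the chamber's mouth, level with the top of its lip, 110 mm above the mill's underside; axes as mill. The lip is 6 mm thick, bore 73 mm diameter, with two notches 17 mm wide on the x axis, 86 mm from end to end. Marks outside the chamber, on both sides: white at the notches, orange (pulse) 30 and red (lock) 60 degrees clockwise from above.
- selector (a joint): grind selector slide in m: 0 = fine end (towards the mill's front, small dot), 0.050 = coarse end stop (towards the mill's +x, big dot). Starts somewhere in the finer half; friction about 1.5 N, stays where it is left.
- selector_grip (a point): top centre of the selector's orange grip, which is 22 mm long (mill x), 11 mm wide (mill y) and stands 26 mm above the deck; it slides along the mill's x axis.
- lid: loose dark bayonet lid, 62 mm high, about 0.12 kg, standing on the table on its plug. Origin: centre of the plug's underside, z up. Plug 69 mm diameter, narrowed to 57 mm by a chamfer in its lowest 8 mm, 0 to 20 mm high; cap 94 mm diameter, 20 to 33 mm; on it an upright grip bar 66 mm long (lid's x), 14 mm wide (lid's y), 33 to 62 mm.
- lid_seat (a point): centre of the underside of the lid's cap, 20 mm above the lid's origin, axes as lid; meets mill_mouth when home. Two round lugs (11 mm diameter, 5 to 12 mm above the origin, chamfered below) stick out of the plug under the bar's ends and white pointers, 81 mm tip to tip along the lid's x, which goes in along the mill's x. A half turn is the same.
- pulse_ring (a joint): turn of the sprung switch ring in the chamber, rad, clockwise from above, 0 at rest; the lid's lugs push it after about 0.09 rad of lid turn, so it reads the lid's turn less 0.09: about 0.43 at the orange marks. The spring turns the lid back with 0.06 N m at 0, 0.1 at 0.5. Sprung balls resist from about 0.55; the lock clicks at about 0.74.
- green_mug: dark green mug with handle, 86 x 102 x 90 mm, loose bystander on one side of the mill (the lid is on the other); origin at the centre of its underside
- cumin_jar: spice jar with green cap, 46 mm diameter, 105 mm high, loose bystander at the left; origin at its underside
- turmeric_jar: spice jar with red cap, 44 mm diameter, 105 mm high, loose bystander at the left; origin at its underside
- tea_glass: small waisted tea glass (the nearer to the mill of two; the other is fixed), 63 mm diameter, 87 mm high, loose bystander behind at the right; origin at its underside
Things that resemble listed ones, but are neither listed nor needed, are in the scene too. What is shaped like the lid but blue is not meant.

How it is judged:
By the outcome, as a careful person would: the job done as asked, in the order asked, and still so for the second after the job is handed in, while the arm keeps its last pose, push and grip.
It also fails if it takes over 64 s, if anything falls off the work surface, if the arm or the gripper's body presses on something with over 40 N, if the wrist force passes 120 N, or if a joint passes its speed limit or range.

## Working session

There is one attempt and no reset: what is moved stays moved. The work goes in short steps, Python scripts to look and compute and a tool call to move; the robot and the scene stay as the last step left them, time stands still between calls to the robot, and variables do not carry over. Pictures are saved under pics/ and viewed, at most 10 in all, crops included, and the job is handed in when it is done.

Besides the shell and the picture viewer there is one more tool, called after "Request:" in YAML: its name, and indented under it one key for each argument. drive_tool: Moves the arm, as the interface text tells. Its arguments: {"type":"object","properties":{"plan":{"type":"array"}},"required":["plan"]}

```bash
ls; mkdir -p pics
cat > h.py <<'E'
from bench import *
import numpy as np, cv2
from scipy.spatial.transform import Rotation as Ro
def grab(n):
    s=read_state(); im,d=get_image(n); m=camera_model(n)
    if n=="wrist":
        M=np.array(m["mount"]); Rt=Ro.from_quat(s["ee_rot"]).as_matrix()
        Rw=Rt@M[:3,:3]; o=Rt@M[:3,3]+np.array(s["position"])
    else:
        R=np.array(m["R"]); Rw=R.T; o=-R.T@np.array(m["t"])
    return im,d,dict(K=(m["fx"],m["fy"],m["cx"],m["cy"]),Rw=Rw,o=o)
def ray(c,u,v):
    fx,fy,cx,cy=c["K"]; return c["Rw"]@np.array([(u-cx)/fx,(v-cy)/fy,1])
def onz(c,u,v,z):
    r=ray(c,u,v); return c["o"]+r*(z-c["o"][2])/r[2]
def pts(c,d):
    fx,fy,cx,cy=c["K"]; v,u=np.indices(d.shape)
    P=np.stack([(u-cx)/fx*d,(v-cy)/fy*d,d],-1)@c["Rw"].T+c["o"]; P[d<=0]=np.nan; return P
def tri(c1,p1,c2,p2):
    r1,r2=ray(c1,*p1),ray(c2,*p2); A=np.stack([r1,-r2],1)
    s=np.linalg.lstsq(A,c2["o"]-c1["o"],rcond=None)[0]; a=c1["o"]+s[0]*r1;b=c2["o"]+s[1]*r2
    return (a+b)/2,np.linalg.norm(a-b)
def save(n,im): cv2.imwrite("pics/"+n+".png",im[...,::-1])
E
python3 - <<'E'
from h import *
print(read_state())
a,d,c=grab("scene");b,e,k=grab("top")
print(c,k)
np.savez("a.npz",a=a,d=d,b=b,e=e)
save("s0",cv2.resize(a,None,fx=1.5,fy=1.5));save("t0",cv2.resize(b,None,fx=1.5,fy=1.5))
E
```

```text
pics
{'clock': 0.0, 'joints': array([ 1.52758335e+00,  3.85537815e-01,  6.63578049e-03, -4.91850637e-04,
       -1.19400050e+00, -2.58608477e-01]), 'joint_vel': array([-6.19211342e-04, -2.09737360e-04,  1.75650521e-04, -4.79747461e-06,
       -5.52184988e-04, -8.75969492e-05]), 'joint_efforts': array([-6.01189004e-05, -3.92287445e+01,  1.88394374e+01,  4.18610260e+00,
       -4.71058287e-03, -2.58818513e-07]), 'position': array([185.59265425, 596.20016663, 230.23785322]), 'ee_rot': array([ 9.88620352e-01, -1.50428181e-01, -1.14055833e-04,  1.07157098e-03]), 'contact_force': array([-0.25306584,  0.39082069, -0.09354609]), 'wrist_torque': array([ 0.00283825, -0.03541408, -0.01312431]), 'grasp_force': 0.0, 'gripper_width': 85.6888832161645}
{'K': (488.5717201604265, 488.5717201604265, 261.87246679894423, 202.6285458815441), 'Rw': array([[-0.87581311, -0.38715163,  0.28821002],
       [-0.4822867 ,  0.67881548, -0.55372293],
       [ 0.01873332, -0.62395766, -0.78123358]]), 'o': array([  -2.54140405, 1046.95558082, 1437.12489604])} {'K': (467.030611726935, 467.030611726935, 260.3632247130602, 190.13436345279584), 'Rw': array([[-0.02382604, -0.97815601,  0.20650215],
       [-0.99971336,  0.02379713, -0.00262421],
       [-0.00234728, -0.20650548, -0.97844263]]), 'o': array([ 146.69046792,   79.58655302, 1668.42128581])}
```

View pics/s0.png

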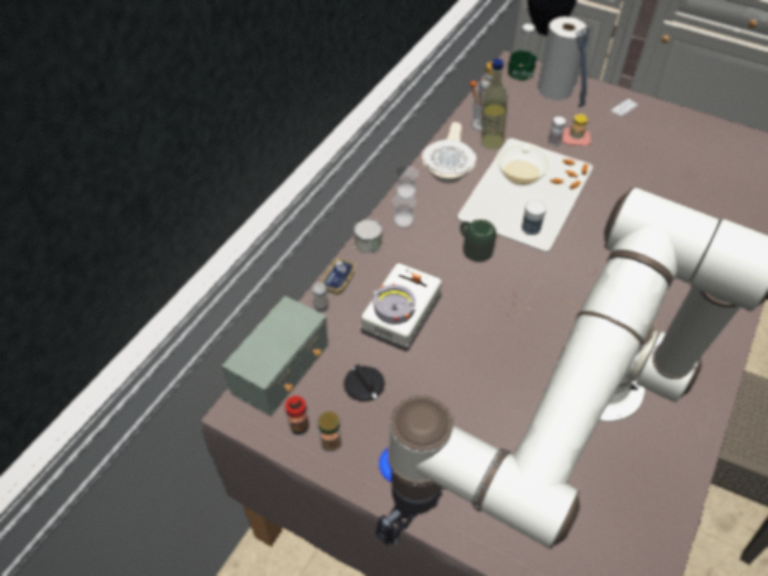

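View pics/t0.png

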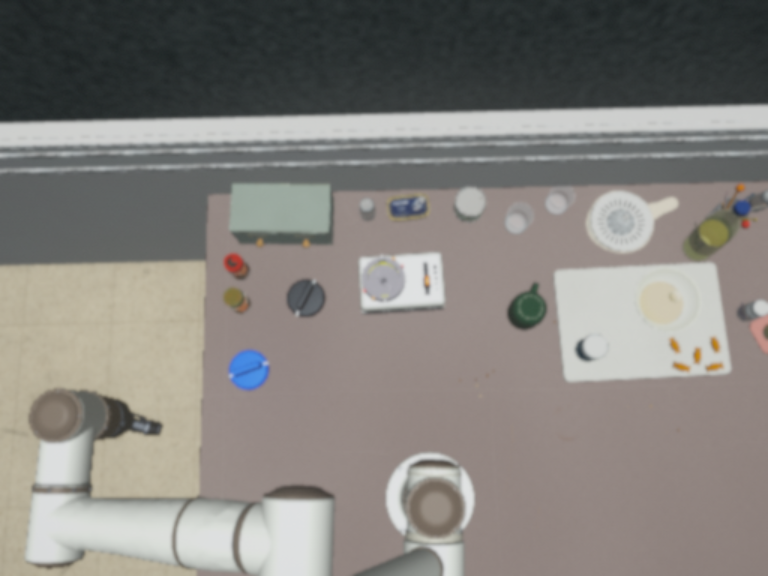

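In the top view (768x576 picture) the dark lid is at (305,298), with its white pointers at about (297,316) and (315,281). The candidates are the blue lid at (249,370), which is excluded, and the dark mug at (528,308), which has a handle. So I choose the dark one. The mill is at (402,282) with its chamber at (383,280) and the selector at (427,280). The scene view agrees: lid (364,383), mill (402,305).

Run:
```python
from h import *
z=np.load("a.npz");m=None
import bench
def cam(n):
    m=camera_model(n);R=np.array(m["R"]);return dict(K=(m["fx"],m["fy"],m["cx"],m["cy"]),Rw=R.T,o=-R.T@np.array(m["t"]))
t,s=cam("top"),cam("scene")
P=pts(t,z["e"])
f=lambda u,v:(u/1.5,v/1.5)
for n,u,v in [("lid bar",305,298),("lidrim",292,300),("deck",415,300),("table",330,340),("deckbackleft",362,257),("deckbackright",441,255),("frontright",442,303),("frontleft",363,306),("chamber floor",383,280),("mug",528,308),("selector",427,280),("box",281,205),("boxfront",281,228)]:
    print(n,P[int(v/1.5),int(u/1.5)].round())
print("lid tri",tri(t,f(305,298),s,f(364,383)))
print("mouth tri",tri(t,f(383,280),s,f(395,302)))
for n,q in [("lid ptr a",(297,316)),("lid ptr b",(315,281))]: print(n,onz(t,*f(*q),33))
```

```text
lid bar [462. 277.  64.]
lidrim [462. 313.  31.]
deck [447.  22.  76.]
table [371. 223.   0.]
deckbackleft [572. 145.   2.]
deckbackright [570. -50.   7.]
frontright [439. -40.  72.]
frontleft [436. 140.  72.]
chamber floor [496.  94.  84.]
mug [ 420. -238.   88.]
selector [490.  -6.  99.]
box [673. 326. 116.]
boxfront [614. 325. 120.]
lid tri (array([465.7851405 , 279.87789413,  25.40725768]), np.float64(2.8075935553076565))
mouth tri (array([489.45896258,  92.23841496, 100.86763415]), np.float64(1.3160633859985513))
lid ptr a [422.8155309  298.11874772  33.        ]
lid ptr b [506.49785391 255.42284123  33.        ]
```

Request:
drive_tool:
  plan:
    - [[-1,20,-33,12,0],[-1,20,-33,12,0],[-1,20,-33,12,0],[-1,20,-33,12,0],[-1,20,-33,12,0],[-1,20,-33,12,0],[-1,20,-33,12,0],[-1,20,-33,12,0],[-1,20,-33,12,0],[-1,20,-33,12,0],[-1,20,-33,12,0],[-1,20,-33,12,0],[-1,0,0,0,0],[-1,0,0,0,0],[-1,0,0,0,0]]

```text
clock: 1.35
position: [425.4, 200.5, 374.6]
ee_rot: [0.989, -0.151, -0.001, 0.0]
contact_force: [-0.5, -0.0, -0.3]
gripper_width: 85.3
grasp_force: 0.0
```

Run:
```python
from h import *
print(camera_model("wrist"))
a,d,c=grab("wrist");print(c["o"],c["Rw"]);np.savez("w1.npz",a=a,d=d,o=c["o"],Rw=c["Rw"],K=c["K"]);save("w1",cv2.resize(a,None,fx=1.5,fy=1.5))
```

```text
{'fx': 329.92692061722965, 'fy': 329.92692061722965, 'cx': 255.96344496810175, 'cy': 190.76122289690238, 'mount': array([[ 4.40589116e-04, -9.63238466e-01, -2.68647470e-01,
         6.74795473e+01],
       [ 9.99999896e-01,  3.91632067e-04,  2.35825778e-04,
        -1.69049864e-02],
       [-1.21945496e-04, -2.68647546e-01,  9.63238538e-01,
        -1.42989475e+02],
       [ 0.00000000e+00,  0.00000000e+00,  0.00000000e+00,
         1.00000000e+00]])}
[490.04098745 180.48012906 517.55586666] [[-2.97639079e-01 -9.19238351e-01 -2.57704932e-01]
 [-9.54678196e-01  2.86793738e-01  7.96171665e-02]
 [ 7.21007861e-04  2.69722460e-01 -9.62937835e-01]]
```

View pics/w1.png

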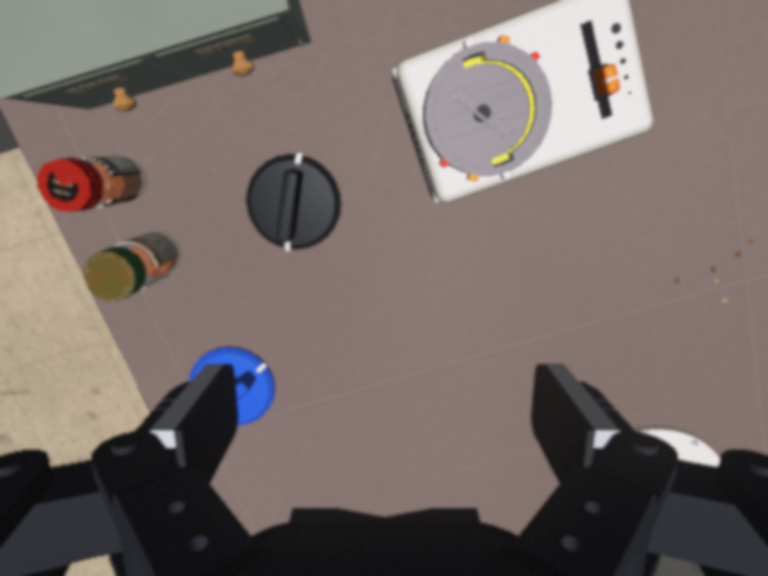

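The dark lid is confirmed at (294,201), its pointers at (298,158) and (288,246). The chamber is at (487,110), with white marks at (464,44) and (504,177). The selector is at (606,79), with the big dot at (616,28) at the back. I'll take a second wrist view from over the mill, squared up.

Request:
drive_tool:
  plan:
    - [[1,14,-32,0,6],[1,14,-32,0,6],[1,14,-32,0,5.3],[1,14,-32,0,0],[1,0,0,0,0],[1,0,0,0,0],[1,0,0,0,0]]

```text
clock: 1.98
position: [481.4, 73.8, 374.6]
ee_rot: [1.0, 0.001, -0.001, 0.0]
contact_force: [-0.1, -0.0, 0.4]
gripper_width: 0.2
grasp_force: 0.0
```

Run:
```python
from h import *
print(read_state()["position"],read_state()["ee_rot"])
a,d,c=grab("wrist");np.savez("w2.npz",a=a,d=d,o=c["o"],Rw=c["Rw"],K=c["K"]);save("w2",cv2.resize(a,None,fx=1.5,fy=1.5))
```

```text
[481.41272242  73.7639497  374.61590205] [ 9.99999490e-01  7.48061571e-04 -6.67101380e-04  1.22199766e-04]
```

View pics/w2.png

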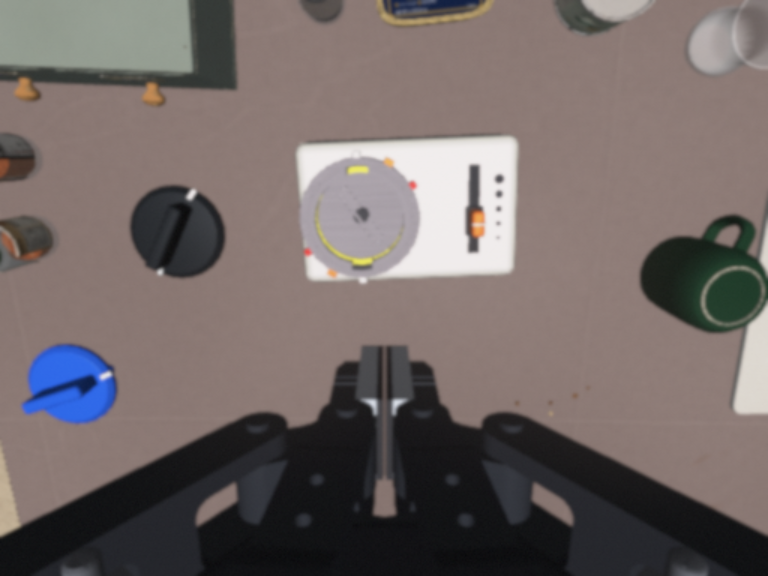

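The second view is square on. Chamber at (360,215) with white marks at (357,155) and (363,281), selector orange at (478,224), lid (178,231) with pointers at (193,195) and (160,271), mug (705,285).

```bash
cat > meas.py <<'E'
from h import *
def load(n):
    z=np.load(n);return z["a"],z["d"],dict(K=tuple(z["K"]),Rw=z["Rw"],o=z["o"])
def big(m,box):
    k=np.zeros(m.shape,np.uint8);x0,y0,x1,y1=[int(q/1.5) for q in box];k[y0:y1,x0:x1]=m[y0:y1,x0:x1]
    n,l,s,ce=cv2.connectedComponentsWithStats(k);i=1+np.argmax(s[1:,4]);return (l==i).astype(np.uint8),ce[i],s[i,4]
def cont(m): return max(cv2.findContours(m,cv2.RETR_EXTERNAL,cv2.CHAIN_APPROX_NONE)[0],key=len)[:,0]
def hsv(a): return cv2.cvtColor(a,cv2.COLOR_RGB2HSV)
E
python3 - <<'E'
from meas import *
V=[load("w1.npz"),load("w2.npz")]
# selector, lid boxes in 1.5x pixels
sb=[(585,55,630,105),(455,195,500,245)]; lb=[(240,140,350,260),(120,175,235,285)]; cb=[(400,30,570,190),(295,150,425,282)]
so,lc,cc=[],[],[]
for (a,d,c),s,l,cq in zip(V,sb,lb,cb):
    h=hsv(a);P=pts(c,d)
    m,ce,n=big(((h[...,0]<16)&(h[...,1]>170)&(h[...,2]>120)).astype(np.uint8),s);so.append(ce)
    Q=P[m>0];top=np.nanpercentile(Q[:,2],90);q=Q[Q[:,2]>top-4]
    print("sel",ce*1.5,n,"ztop",top,q.mean(0),np.nanmin(q,0),np.nanmax(q,0))
    m,ce,n=big((h[...,2]<75).astype(np.uint8),l);e=cv2.fitEllipse(cv2.convexHull(cont(m)));lc.append(e[0]);print("lid",e,onz(c,*e[0],33),"z cap",np.nanmedian(P[m>0][:,2]),"z bar",np.nanpercentile(P[m>0][:,2],97))
    q=P[m>0];q=q[(q[:,2]>55)];r=cv2.minAreaRect(q[:,:2].astype(np.float32));print(" bar rect",r,cv2.fitLine(q[:,:2].astype(np.float32),cv2.DIST_L2,0,.01,.01).ravel(),q[:,:2].mean(0))
    # white pointers on lid
    m2=((h[...,1]<60)&(h[...,2]>150)).astype(np.uint8);k=np.zeros_like(m2);x0,y0,x1,y1=[int(t/1.5) for t in l];k[y0:y1,x0:x1]=m2[y0:y1,x0:x1]
    nn,_,st,ces=cv2.connectedComponentsWithStats(k)
    w=[onz(c,*ces[i],33) for i in range(1,nn) if st[i,4]>8]
    print(" ptr",[x[:2].round(1) for x in w],[ces[i]*1.5 for i in range(1,nn)])
    if len(w)==2: v=w[0]-w[1];print(" lid yaw",np.degrees(np.arctan2(v[1],v[0])),(w[0]+w[1])[:2]/2)
    # chamber lip by depth height
    k=(abs(P[...,2]-110)<7);k[:y1*0]=k[:0] if 0 else k[:y1*0]
    q=P[k&(abs(P[...,0]-500)<90)&(abs(P[...,1]-90)<70)]
    (x,y),r=cv2.minEnclosingCircle(q[:,:2].astype(np.float32));print("lip",len(q),x,y,r,np.median(q[:,2]))
    k=(abs(P[...,2]-75)<6)&(abs(P[...,0]-505)<100)&(abs(P[...,1]-45)<130)&(h[...,1]<60)&(h[...,2]>150)
    q=P[k];print("deck",len(q),np.median(q[:,2]),cv2.minAreaRect(q[:,:2].astype(np.float32)))
c1,c2=V[0][2],V[1][2]
print("tri sel",tri(c1,so[0],c2,so[1]));print("tri lid",tri(c1,lc[0],c2,lc[1]))
print("tri marks back",tri(c1,(464/1.5,44/1.5),c2,(357/1.5,155/1.5)),"front",tri(c1,(504/1.5,177/1.5),c2,(363/1.5,281/1.5)))
E
```

```text
sel [611.07142857  86.46428571] 42 ztop 102.50990639526385 [480.9614424   -4.0442151  101.05474534] [477.75791814  -8.07162844  98.71701958] [ 4.83975010e+02 -8.41987039e-02  1.03682118e+02]
lid ((195.32949829101562, 133.93853759765625), (60.93985366821289, 63.79679870605469), 136.97796630859375) [468.59232062 279.20040909  33.        ] z cap 32.236777111518734 z bar 62.83458426734755
 bar rect ((467.5336608886719, 281.5847473144531), (14.146825790405273, 65.70919799804688), 62.64048767089844) [ 8.9116412e-01 -4.5368102e-01  4.6726031e+02  2.8121964e+02] [467.26032297 281.21963138]
 ptr [array([506. , 260.3]), array([427.8, 300.7])] [array([298.1 , 156.85]), array([286.8, 246.9])]
 lid yaw -27.322337195383906 [466.92512718 280.51630176]
lip 2885 492.6686706542969 94.72665405273438 54.46891403198242 110.16647084360886
deck 10725 75.4328472375538 ((494.46160888671875, 53.48920440673828), (124.05435180664062, 192.39157104492188), 2.45822811126709)
sel [475.08333333 214.41666667] 18 ztop 102.04751966353456 [495.00391515  -2.77238412 100.67099168] [491.10938138  -6.59428974  98.96632951] 
[... 487 characters left out ...]
] [array([191.015625, 193.265625]), array([159.  , 272.25])]
 lid yaw -27.183767961093338 [466.74342988 280.39527344]
lip 2383 492.7644958496094 94.99197387695312 54.32638931274414 110.19223799010251
deck 9568 75.403655315196 ((494.3096618652344, 52.93380355834961), (123.74684143066406, 194.20236206054688), 2.4236552715301514)
tri sel (array([486.57434775,  -8.73710298,  83.16123286]), np.float64(13.23581563260708))
tri lid (array([468.3437061 , 280.58552935,  26.33148331]), np.float64(0.10697404091064033))
tri marks back (array([544.26326064,  96.85941566,  95.68346034]), np.float64(2.857696997423392)) front (array([437.54731899,  92.34059663, 100.75354855]), np.float64(1.4565217603036178))
```

Run:
```python
from meas import *
sb=[(585,50,635,110),(455,195,500,250)];C=[];cs=[]
for n,s in zip(("w1.npz","w2.npz"),sb):
    a,d,c=load(n);h=hsv(a);x0,y0,x1,y1=[int(q/1.5) for q in s]
    m=((h[...,0]<20)&(h[...,1]>120)&(h[...,2]>90));k=np.zeros_like(m);k[y0:y1,x0:x1]=m[y0:y1,x0:x1]
    P=pts(c,d);q=P[k&(P[...,2]>97)];print(k.sum(),len(q),cv2.minAreaRect(q[:,:2].astype(np.float32)),q.min(0),q.max(0),np.median(q[:,2]))
    v,u=np.nonzero(k&(P[...,2]>97));ce=((u.min()+u.max())/2,(v.min()+v.max())/2);C.append(ce);cs.append(c);print(np.array(ce)*1.5,onz(c,*ce,101))
print(tri(cs[0],C[0],cs[1],C[1]))
a=load("w2.npz")[0][125:175,300:345];save("sel",cv2.resize(a,None,fx=8,fy=8,interpolation=2))
```

```text
143 142 ((487.0911865234375, -4.39885139465332), (21.005178451538086, 9.798508644104004), 0.6580504179000854) [476.56846236  -9.36710566  97.10553221] [497.5596018    0.5508709  103.68211829] 100.85699913527372
[609.75  78.75] [486.83146417  -3.91974749 101.        ]
109 102 ((487.48687744140625, -4.210052490234375), (21.50179100036621, 8.797906875610352), 3.469249725341797) [476.58537372  -9.08845629  97.27744845] [498.32815935   0.52637038 102.7799953 ] 100.84584985647484
[476.25 222.75] [488.03340907  -4.06129498 101.        ]
(array([487.22644916,  -4.78928368,  98.42342964]), np.float64(0.9651367052319514))
```

View pics/sel.png

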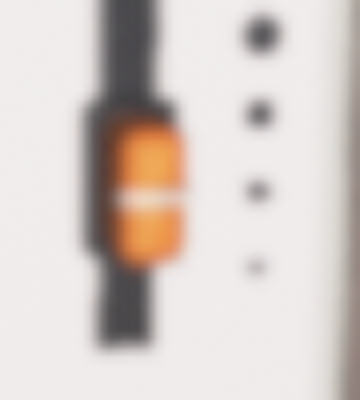

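The orange grip measures about 21x10 mm with its top at about z=100, centre (487.3,-4.3), which matches the text. Mill yaw is +2.4°, mouth centre (492.7,95), lip 110. I'll come down in front of the selector with shut fingers.

Request:
drive_tool:
  plan:
    - [[1,-16,-38,0,2.4],[1,-16,-38,0,0],[1,0,-3,-40,0],[1,0,0,-40,0],[1,0,0,-40,0],[1,0,0,-40,0],[1,0,0,-40,0],[1,0,0,-40,0],[1,0,0,-25,0],[1,0,0,-23,0],[1,0,0,0,0],[1,0,0,0,0],[1,0,0,0,0]]

```text
clock: 3.12
position: [450.9, -5.1, 88.6]
ee_rot: [1.0, 0.022, 0.001, -0.0]
contact_force: [-1.1, -1.4, -0.8]
gripper_width: 0.2
grasp_force: 0.0
```

Request:
drive_tool:
  plan:
    - [[1,7,0.3,0,0],[1,6,0.2,0,0],[1,5,0.2,0,0],[1,5,0.2,0,0],[1,5,0.2,0,0],[1,5,0.2,0,0],[1,5,0.2,0,0],[1,4,0.2,0,0],[1,3,0.1,0,0],[1,0,0,0,0],[1,0,0,0,0]]

```text
clock: 4.03
position: [495.4, -4.3, 87.3]
ee_rot: [1.0, 0.021, 0.001, -0.0]
contact_force: [0.4, -0.2, -0.4]
gripper_width: -0.1
grasp_force: 0.0
```

Request:
drive_tool:
  plan:
    - [[1,2,0,0,0],[1,2,0,0,0],[1,2,0,0,0],[1,1,0,0,0],[1,0,0,0,0],[1,0,0,0,0]]

```text
clock: 4.53
position: [500.1, -4.6, 87.0]
ee_rot: [1.0, 0.021, -0.002, 0.0]
contact_force: [-4.6, 1.6, 3.3]
gripper_width: 0.2
grasp_force: 2.3
```

Request:
drive_tool:
  plan:
    - [[1,2,0,0,0],[1,2,0,0,0],[1,2,0,0,0],[1,0,0,0,0],[1,0,0,0,0]]

```text
clock: 4.95
position: [500.3, -5.6, 86.0]
ee_rot: [1.0, 0.02, -0.008, 0.001]
contact_force: [-16.4, 4.0, 9.5]
gripper_width: -0.1
grasp_force: 7.9
```

The slide is firm against its end stop. I'll back off, lift, open, and look once on the way to the lid.

Request:
drive_tool:
  plan:
    - [[1,-20,0,0,0],[1,-10,0,10,0],[1,0,0,40,0],[1,0,0,40,0],[1,0,15,38,0],[-1,0,25,32,-6],[-1,0,38,14,-6],[-1,0,38,14,-6],[-1,0,38,14,-6],[-1,0,0,0,-5.6],[-1,0,0,0,0],[-1,0,0,0,0]]

```text
clock: 5.95
position: [477.7, 149.7, 289.1]
ee_rot: [0.972, -0.234, 0.0, -0.0]
contact_force: [0.2, 0.3, -0.1]
gripper_width: 83.1
grasp_force: 0.0
```

Run:
```python
from meas import *
a,d,c=grab("wrist");np.savez("w3.npz",a=a,d=d,o=c["o"],Rw=c["Rw"],K=c["K"]);save("w3",cv2.resize(a,None,fx=1.5,fy=1.5))
h=hsv(a);P=pts(c,d)
k=(h[...,0]<20)&(h[...,1]>120)&(h[...,2]>90)&(abs(P[...,2]-100)<4)&(abs(P[...,1]+4)<20)
q=P[k];print(len(q),q.min(0),q.max(0),q.mean(0))
k=(P[...,2]>55)&(P[...,2]<70)&(np.hypot(P[...,0]-467,P[...,1]-280)<45)
q=P[k];print(len(q),cv2.minAreaRect(q[:,:2].astype(np.float32)),q[:,2].max())
k=(abs(P[...,2]-110)<6)&(abs(P[...,0]-492)<70)&(abs(P[...,1]-95)<60);q=P[k];print(cv2.minEnclosingCircle(q[:,:2].astype(np.float32)))
```

```text
221 [511.39996622  -8.7181673   96.34541193] [532.87128396   2.0012702  103.54318526] [522.07930163  -2.90978333 100.64531956]
653 ((467.71746826171875, 281.14544677734375), (14.496942520141602, 65.36146545410156), 62.4229736328125) 64.32615077545341
((493.0135498046875, 95.03250122070312), 54.18769836425781)
```

View pics/w3.png

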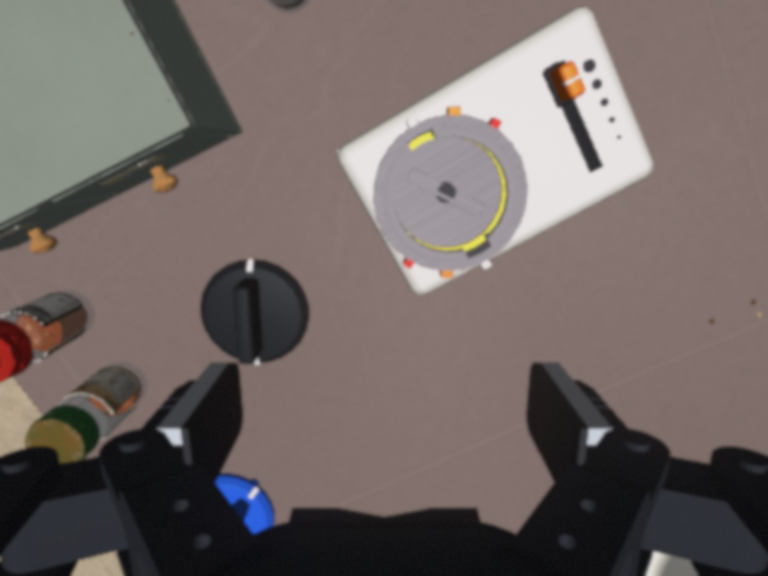

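The selector (568,80) sits at the big dot end of its slot, and the lid is untouched at (252,310). Now I'll grasp the lid.

Request:
drive_tool:
  plan:
    - [[-1,-3,33,-20,-0.3],[-1,-3,33,-20,0],[-1,-3,33,-20,0],[-1,-1.2,32,-20,0],[-1,0,0,-35,0],[-1,0,0,-35,0],[-1,0,0,-35,0],[-1,0,0,-25,0],[-1,0,0,0,0],[-1,0,0,0,0]]

```text
clock: 6.83
position: [467.6, 279.0, 78.4]
ee_rot: [0.971, -0.238, -0.001, 0.002]
contact_force: [1.0, 0.4, 0.7]
gripper_width: 85.7
grasp_force: 0.0
```

Request:
drive_tool:
  plan:
    - [[-1,0,1.5,-20,0],[-1,0,0,-12,0],[-1,0,0,-8,0],[-1,0,0,0,0],[1,0,0,0,0],[1,0,0,0,0],[1,0,0,0,0],[1,0,0,0,0],[1,0,0,0,0],[1,0,0,0,0],[1,0,0,0,0]]

```text
clock: 7.75
position: [467.6, 282.1, 39.7]
ee_rot: [0.971, -0.238, 0.0, -0.0]
contact_force: [-0.7, -1.6, 2.7]
gripper_width: 12.7
grasp_force: 60.3
```

Request:
drive_tool:
  plan:
    - [[1,0,0,20,0],[1,0,0,35,0],[1,0,0,38,0],[1,0,0,38,6],[1,5,-37,0,6],[1,5,-37,0,6],[1,5,-37,0,6],[1,5,-37,0,5.9],[1,5,-37,0,0],[1,0,0,0,0],[1,0,0,0,0],[1,0,0,0,0]]

```text
clock: 8.75
position: [492.5, 97.0, 170.1]
ee_rot: [1.0, 0.021, -0.0, -0.0]
contact_force: [0.6, -1.3, -1.2]
gripper_width: 12.7
grasp_force: 59.9
```

Run:
```python
from meas import *
s=read_state();print(s["position"],s["ee_rot"],s["contact_force"],s["gripper_width"])
a,d,c=grab("wrist");np.savez("w4.npz",a=a,d=d,o=c["o"],Rw=c["Rw"],K=c["K"]);save("w4",cv2.resize(a,None,fx=1.5,fy=1.5))
```

```text
[492.48266518  96.9685738  170.14165996] [ 9.99788149e-01  2.05825338e-02 -9.87141742e-05 -8.00961422e-05] [ 0.62255272 -1.27044283 -1.2431524 ] 12.748224119720264
```

View pics/w4.png

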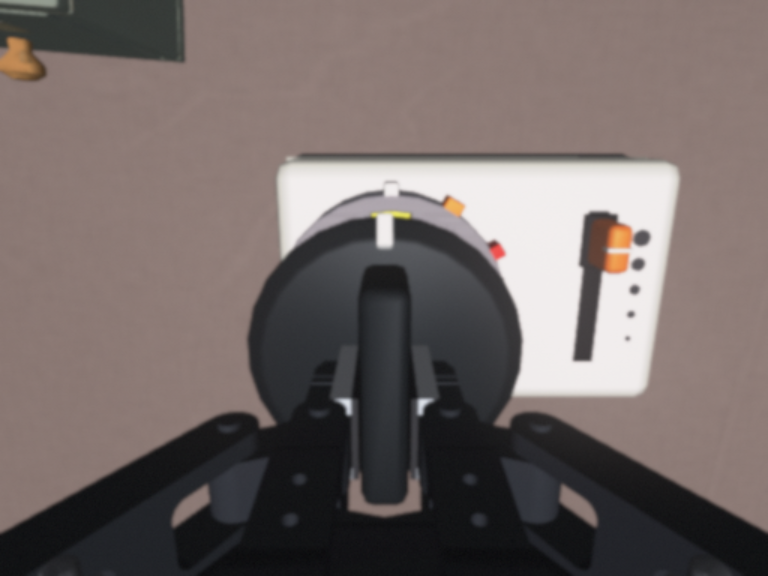

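Run:
```python
from meas import *
a,d,c=load("w4.npz");h=hsv(a);P=pts(c,d)
m,ce,n=big(((h[...,1]<70)&(h[...,2]>130)).astype(np.uint8),(370,222,400,255));print("ptr px",ce*1.5,n,onz(c,*ce,163.4),P[m>0].mean(0))
k=(abs(P[...,2]-163)<4)&(np.hypot(P[...,0]-492,P[...,1]-96)<60)&(h[...,2]<90)
v,u=np.nonzero(k);q=P[k];print("cap z",np.median(q[:,2]));
# outer rim: leftmost/rightmost per row
r=[]
for row in range(v.min()+2,v.min()+70):
    w=u[v==row]
    if len(w): r+= [P[row,w.min()][:2],P[row,w.max()][:2]]
r=np.array(r);r=r[np.isfinite(r).all(1)]
A=np.c_[2*r,np.ones(len(r))];s=np.linalg.lstsq(A,(r**2).sum(1),rcond=None)[0];print("cap circle",s[:2],np.sqrt(s[2]+s[:2]@s[:2]))
k=(P[...,2]>186)&(P[...,2]<198)&(abs(P[...,0]-505)<40)&(abs(P[...,1]-96)<9)&(h[...,2]<90)
q=P[k];print("bar",np.median(q[:,2]),cv2.fitLine(q[:,:2].astype(np.float32),1,0,.01,.01).ravel(),q[:,:2].min(0),q[:,:2].max(0))
for p in [(391,187),(391,214)]: print(p,P[int(p[1]/1.5),int(p[0]/1.5)],onz(c,p[0]/1.5,p[1]/1.5,108))
```

```text
ptr px [384.18   234.7425] 200 [534.48152586  98.78674515 163.4       ] [534.37096505  98.78080101 162.71745207]
cap z 162.5046536005855
cap circle [493.73831533  97.14074163] 44.21608171302057
bar 192.58613357630531 [9.9913323e-01 4.1626327e-02 4.9419870e+02 9.7161697e+01] [465.02528865  87.00307275] [526.01031806 104.99009267]
(391, 187) [545.31724047  96.87527563 110.08840362] [544.78349875  96.41907306 108.        ]
(391, 214) [540.49321059  97.21617769 158.03779716] [533.81756267  95.92042678 108.        ]
```

The lid in hand is centred at about (492.7,97.1), yaw 2.4°. The mouth is at (492.8,94.9), so I shift -2.2 in y and lower.

Request:
drive_tool:
  plan:
    - [[1,0,-2.2,-5,0],[1,0,0,-8,0],[1,0,0,-6,0],[1,0,0,-5,0],[1,0,0,-4,0],[1,0,0,-4,0],[1,0,0,0,0],[1,0,0,0,0]]

```text
clock: 9.47
position: [492.5, 94.9, 138.1]
ee_rot: [1.0, 0.021, -0.0, 0.0]
contact_force: [-0.4, 0.1, -1.1]
gripper_width: 13.1
grasp_force: 59.9
```

Request:
drive_tool:
  plan:
    - [[1,0,0,-3,0],[1,0,0,-2,0],[1,0,0,-2,0],[1,0,0,-1.5,0],[1,0,0,-1,0],[1,0,0,0,0],[1,0,0,0,0]]

```text
clock: 10.05
position: [492.6, 94.7, 129.7]
ee_rot: [1.0, 0.021, 0.0, 0.0]
contact_force: [-3.4, -1.5, 6.6]
gripper_width: 12.8
grasp_force: 60.8
```

Request:
drive_tool:
  plan:
    - [[1,0,0,-1,0],[1,0,0,-1,0],[1,0,0,0,0],[1,0,0,0,0]]

```text
clock: 10.38
position: [492.6, 94.7, 129.6]
ee_rot: [1.0, 0.022, 0.001, 0.0]
contact_force: [-8.0, -0.1, 16.4]
gripper_width: 12.9
grasp_force: 62.5
```

Run:
```python
from meas import *
s=read_state();print(s["position"],s["contact_force"],s["wrist_torque"])
a,d,c=grab("wrist");P=pts(c,d);h=hsv(a)
k=(np.hypot(P[...,0]-510,P[...,1]-95)<25)&(P[...,2]>112)&(P[...,2]<136)&(h[...,2]<90);print("cap z",np.median(P[k][:,2]))
k=(abs(P[...,2]-75)<6)&(abs(P[...,1]-20)<15)&(abs(P[...,0]-500)<40);print("deck z",np.median(P[k][:,2]))
save("w5",cv2.resize(a[80:300,160:370],None,fx=2.6,fy=2.6))
```

```text
[492.64205502  94.68990097 129.63780048] [-8.03092143 -0.13583902 16.42786654] [-0.00777432  2.22058524  0.02840132]
cap z 122.47401974647492
deck z 75.37550576435729
```

View pics/w5.png

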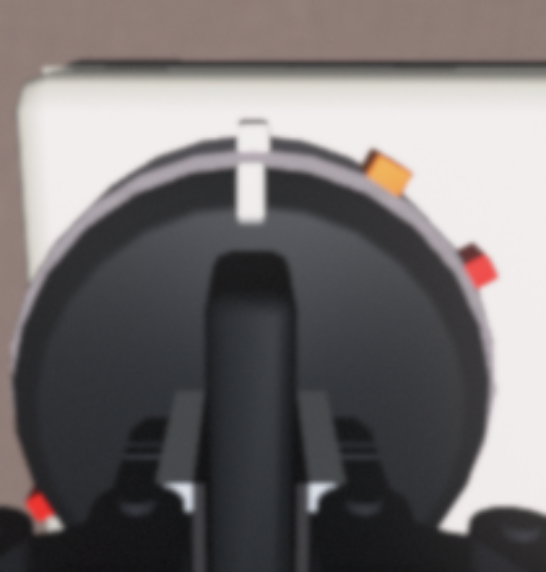

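The lid is home: cap top at about 122.5 (expected 123), pointers at the white marks. I'll ease the pressure and twist clockwise.

Request:
drive_tool:
  plan:
    - [[1,0,0,1.3,0],[1,0,0,0,-4],[1,0,0,0,-4],[1,0,0,0,-4],[1,0,0,0,-4],[1,0,0,0,-4],[1,0,0,0,-4],[1,0,0,0,-2],[1,0,0,0,0],[1,0,0,0,0]]

```text
clock: 11.27
position: [493.6, 95.0, 129.7]
ee_rot: [0.979, -0.204, 0.001, -0.001]
contact_force: [-2.1, -1.3, 6.2]
gripper_width: 12.7
grasp_force: 61.1
```

Run:
```python
from meas import *
s=read_state();q=s["ee_rot"];print(s["position"],s["contact_force"],s["wrist_torque"],"yaw",np.degrees(2*np.arctan2(q[1],q[0])))
```

```text
[493.57454381  95.04727084 129.67808109] [-2.10137884 -1.31746726  6.18848015] [-0.13958803  0.52234115 -0.02900071] yaw -23.54486433628425
```

Request:
drive_tool:
  plan:
    - [[1,0,0,0,-2],[1,0,0,0,-2],[1,0,0,0,0],[1,0,0,0,0],[1,0,0,0,0]]

```text
clock: 11.68
position: [493.6, 95.0, 129.7]
ee_rot: [0.971, -0.238, 0.001, -0.001]
contact_force: [-2.0, -0.5, 6.5]
gripper_width: 12.6
grasp_force: 61.1
```

Run:
```python
from meas import *
s=read_state();q=s["ee_rot"];print(s["position"],s["contact_force"],s["wrist_torque"],"yaw",np.degrees(2*np.arctan2(q[1],q[0])))
a,d,c=grab("wrist");P=pts(c,d);h=hsv(a)
k=(P[...,2]>140)&(P[...,2]<156)&(np.hypot(P[...,0]-493,P[...,1]-95)<38)&(h[...,2]<90)
f=P[k][:,:2].astype(np.float32)
l=cv2.fitLine(f[f[:,0]>495],1,0,.01,.01).ravel();print("bar",np.degrees(np.arctan2(l[1],l[0])),l)
w=(h[...,1]<60)&(h[...,2]>130)&(P[...,2]>116)&(P[...,2]<128)&(np.hypot(P[...,0]-493,P[...,1]-95)<52)&(P[...,0]>510)
m=P[w].mean(0);print("ptr",w.sum(),m,np.degrees(np.arctan2(m[1]-95,m[0]-493)))
o=(h[...,0]<22)&(h[...,1]>110)&(h[...,2]>100)&(P[...,2]>80)&(P[...,2]<125)&(np.hypot(P[...,0]-493,P[...,1]-95)<65)&(P[...,0]>515)&(P[...,1]>40)
if o.any(): m=P[o].mean(0);print("orange",o.sum(),m,np.degrees(np.arctan2(m[1]-95,m[0]-493)))
save("w6",cv2.resize(a[60:300,130:400],None,fx=2.4,fy=2.4))
```

```text
[493.57051873  95.01455571 129.6811097 ] [-2.00379553 -0.4592005   6.50335201] [-0.07579619  0.55795798  0.08377265] yaw -27.538518220839414
bar -39.306377 [  0.7737697  -0.633467  508.58347    88.74957  ]
ptr 276 [531.80676118  77.74298273 121.12883386] -23.974284122574716
orange 287 [531.13222408  62.30262581 109.62641535] -40.61221597874108
```

View pics/w6.png

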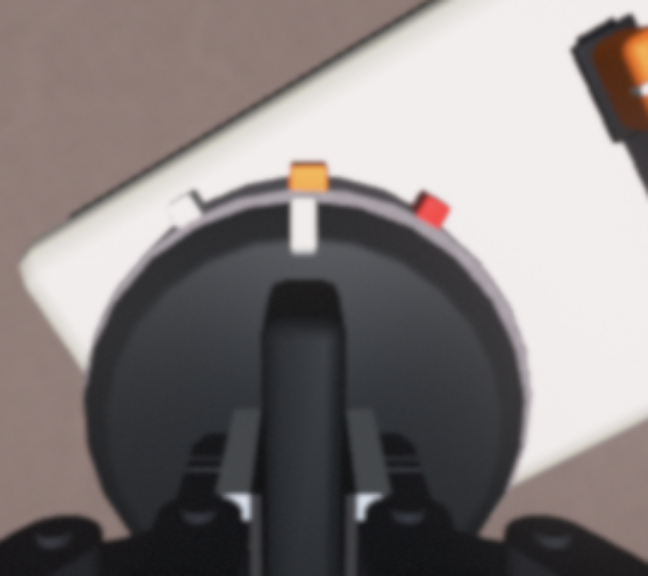

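The pointer at (303,225) is about 1 to 1.5° short of the orange mark at (308,178). I'll turn it a touch further, then hand in while holding.

Request:
drive_tool:
  plan:
    - [[1,0,0,0,-1.2],[1,0,0,0,0],[1,0,0,0,0],[1,0,0,0,0],[1,0,0,0,0]]

```text
clock: 12.15
position: [493.6, 95.0, 129.7]
ee_rot: [0.969, -0.248, 0.001, -0.0]
contact_force: [-1.2, -0.5, 7.2]
gripper_width: 12.9
grasp_force: 61.1
```

Run:
```python
from h import *
s=read_state();q=s["ee_rot"];y=np.degrees(2*np.arctan2(q[1],q[0]));print(s["contact_force"],s["gripper_width"],s["grasp_force"],"yaw",y)
if -31<y<-27 and s["grasp_force"]>40: print(job_done())
```

```text
[-1.15194443 -0.45110845  7.17306574] 12.882169762967962 61.06437921524048 yaw -28.718673098868834
the job is handed in; nothing more can be done
None
```

The job is handed in at about 12 s: the selector is at the coarse stop, and the lid is fully home and held in the gripper about 31° clockwise, at the orange pulse marks and well short of the lock. The mug, jars and tea glasses were not touched; the verdict was not shown.

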